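Photograph the red culture dish under the copy-stand camera

ROBOT

A 6-joint arm with a two-finger parallel gripper is mounted at the origin on the work surface. World frame = base frame: x ahead of the robot, y to its left, z up, the work surface at z = 0. Lengths are in m, angles in rad, forces in N, time in s.
With the tool pointing down it reaches from about 0.4 to 0.925 m from the base axis. Payload 3.4 kg.
Tool frame: the origin (TCP) lies on the centre line of the jaws, within the pads' length; the fingertips stand 8 mm ahead of it and the grasp point (between the pads) lies 11 mm behind it; z points along the fingers, y is the line along which they close (so a half turn about z gives the same grasp; the last joint's range is limited). The gripper opens to 85 mm and grips with 20 to 120 N. Pads are 22 mm wide; open, the fingers measure 114 mm over their backs; the gripper's body (76 mm by 85 mm) begins 54 mm behind the grasp point. The pads swing forward as they close: fully open they stand 13 mm farther back than shut.
Start: joints at [-1.242, 0.307, 1.506, -0, 1.328, -0.073], TCP at [0.225, -0.529, 0.239] pointing down, gripper open.
Joint ranges: [-3.12, 3.12], [-1.05, 2.28], [0.14, 2.33], [-1.42, 4.57], [0.1, 2.73], [-2.68, 2.68]. Speed limits (rad/s): [2.57, 2.57, 3.14, 3.14, 3.14, 3.14].

INTERFACE

Orientations are given as a 3x3 rotation matrix whose columns are the frame's x, y, z axes.
In Python, from workcell import * gives the robot as it stands.
- The arm moves only by the tool jog_arm, never from a script. Its argument "commands" is one flat list of numbers, 7 for each row, row after row: the shift along the tool's x, y, z normalised to -1 to 1, where 1 is 20 cm, then the turn, a rotation vector about the tool's x, y, z normalised to -1 to 1, where 1 is 180 degrees, then the closure, from -1 (fully open) to 1 (shut). A call has 1 to 12 rows; each row is the pose to reach, as a shift and turn from the pose commanded when the call began, along the tool's axes at that moment, turning the shorter way round; what a row does not reach only later rows make up. A row lasts 1/8 s, in which the tool goes at most 62.5 mm and 10.7 degrees, less where a joint would pass 70% of its speed; a pose out of reach is approached as far as the arm can. A call with a number of a shift or a turn outside -1 to 1 is refused whole. A call with a gripper value outside its range is refused whole. The fingers move at their own pace and stop on an object; "grip_force" is the grip in N (left out, the last holds). Time passes only in rows, so rows that repeat a pose let the fingers close. It gives the time, the measured TCP pose, the force, the opening and the grip force at its end, in the units of the state.
- state(): the state, without advancing time (a new reading comes with each control period).
- get_image(name): name is "scene" or "top"; returns the picture (480x640x3 uint8, red, green, blue); there is no depth.
- camera_params(name): a dict with "mtx" (3x3 intrinsics, pixels), "k1" (the pictures are not rectified: a ray, as slopes to the right and down, at radius r is drawn at 1 + k1 r^2 times it, then the intrinsics apply), "xyz" and "attitude" of the camera in the world. Camera axes: x right, y down, z forward; pixel columns grow to the right and rows downward; lengths in m; the calibration is good to about 2 mm. A picture is of the moment at which its call begins. camera_params takes no time and is no camera call.
- hand_in(): hands the job in; it is judged then, once.
The state is a dict: "time": time; "joint_positions": joint angles; "joint_velocities": joint speeds; "effort": joint torques, N m; "tool_pos": TCP position; "orientation": TCP orientation; "force": force on the tool from outside, world axes, zero at the start; "wrist_torque": the same for the moment, N m; "grip_width": finger opening in m; "grasp_force": force on a finger pad.
Only numpy, scipy, OpenCV 4.12 (cv2) and the standard library are available. Lean on these libraries where they do the work, as an engineer would, in place of code of your own. Each camera call takes 0.05 s, during which the arm holds its last target. There are 200 camera calls.

TASK

Gently set the red culture dish into the round seat of the blue carrier, let go of it, and slide the carrier along its guides under the camera hood until it is fully home against the red end stop. With it home, press the yellow shutter button all the way down, then draw the carrier back out until the dish is well clear of the hood, and let go. The dish is thin plastic: keep it upright, do not squeeze it hard (10 N of grip is plenty), drop it or press it down hard; do not bump the hood, camera or post, and leave the other dishes, bottle, tip box and plate stack where they are.

Things in the scene. Friction and masses are not known exactly. Their poses are not given: they have to be found in the camera images.
- station: Fixed black imaging base, 440 x 104 mm, 12 mm thick, with aluminium side guides 12 mm higher than its top, 88 mm apart inside. Origin: centre of its underside, on the bench; +x is the push-in direction (towards the camera), z up. Face of the red end stop at x = +169 mm, of the low rear stop at x = -213 mm. The carrier slides on the base's top (z = 12 mm).
- home (a point): Point on the base's top directly under the lens, where the carrier's origin comes to lie when it is home (station x = +110 mm, y = 0, z = 12 mm); axes as the station's.
- tower: Fixed camera tower on the station: a black hood (84 mm along x, 104 mm across) centred over point home, station x = 68 to 152 mm, underside 48 mm above the bench; lens and camera (115 mm across) above it up to 246 mm high, post 332 mm high at station x = +205 mm. Same origin and axes as the station. Must not be bumped.
- carrier: Loose blue carrier plate, 198 x 84 x 8 mm, 0.3 kg, lying in the guides. Origin: underside, below its seat's centre; +x as the station's; it spans x = -140 to +58 mm. A red handle block (18 mm along x, 22 mm along y, z = 8 to 55 mm) stands at x = -125 mm. A dish in the seat passes under the hood with 8 mm to spare; the handle stays outside.
- seat (a point): Centre of the dish seat on the carrier's top face (8 mm above its underside): white disc with 8 black stop pads 4 mm high in four pairs, inner circle 70 mm in diameter; axes as the carrier's.
- handle (a point): Centre of the top of the carrier's red handle block, 55 mm above the carrier's underside.
- dish_red: Loose closed culture dish with red filling, 62 mm diameter, 20 mm high, about 60 g, standing on the bench. Origin: centre of its underside; z up. Thin plastic: it cracks if it is squeezed by the fingers or pressed on hard.
- dish_amber: Same dish with amber filling; leave alone.
- dish_green: Same dish with green filling; leave alone.
- shutter_top (a point): Centre of the top of the round yellow shutter button (34 mm diameter) in a grey box fixed on the bench; it is pressed straight down.
- shutter (a joint): Travel of the shutter button in m: 0 released, 0.006 fully down, takes about 5 N, springs back.
- bottle: Bystander: reagent bottle, 64 mm diameter, 130 mm high, origin under its centre.
- tipbox: Bystander: blue tip box with clear top, 120 x 82 x 54 mm, origin under its centre.
- plates_a: Bystander: stack of 5 clear square plates, 100 x 100 x 75 mm, origin under its centre.
Things that resemble listed ones, but are neither listed nor needed, are in the scene too. What is meant by the dish_red is not pink, and is the smaller of those in its own colour.

How it is judged:
On the way, in this order (a step that is already met when the one before it is completed fails the run):
1. the red dish sits flat in the carrier's seat, let go, with the carrier still outside the hood (horizontal distance between dish_red and seat below 0.007 m and z of dish_red in the frame of seat between -0.003 and 0.003 m and angle between dish_red's own z axis and vertical below 0.06 rad and x of carrier in the frame of station below 0.015 m and contact force between the fingers and dish_red below 0.2 N), for 0.2 s.
2. the carrier, with the dish in its seat, is fully home against the end stop (within 4 mm) (horizontal distance between dish_red and seat below 0.007 m and z of dish_red in the frame of seat between -0.003 and 0.003 m and angle between dish_red's own z axis and vertical below 0.06 rad and x of carrier in the frame of station above 0.106 m and z of carrier in the frame of station below 0.015 m and y of carrier in the frame of station between -0.006 and 0.006 m), for 0.2 s.
3. the shutter button is pressed down at least 4.5 mm while carrier and dish are home (all of step 2 and value of joint shutter above 0.0045 m), for 0.1 s.
At the end, for the whole second after the job is handed in: Red dish flat in the carrier's seat (within 7 mm, height 3 mm, tilt 0.06 rad); carrier flat in its guides (within 6 mm of centre), drawn back so its origin is at station x -80 to +15 mm (dish 20 mm clear of the hood); button up; all at rest; bystanders within 25 mm of their start (horizontal distance between dish_red and seat below 0.007 m and z of dish_red in the frame of seat between -0.003 and 0.003 m and angle between dish_red's own z axis and vertical below 0.06 rad and x of carrier in the frame of station between -0.08 and 0.015 m and z of carrier in the frame of station below 0.015 m and y of carrier in the frame of station between -0.006 and 0.006 m and value of joint shutter below 0.002 m and linear speed of each of dish_red, carrier below 0.02 m/s and distance of each of dish_amber, dish_green, bottle, tipbox, plates_a from where it was at the start of the episode below 0.025 m); the robot touches nothing.
It fails at once if the red dish is squeezed by the fingers with more than 25 N in all, or pressed onto the carrier with more than 25 N (contact force between any of the fingers, carrier and dish_red above 25 N).
It fails at once if the red dish falls (or is jerked) at more than 0.5 m/s while the fingers do not hold it, as in a drop from over 12 mm (contact force between the fingers and dish_red below 0.1 N and linear speed of dish_red above 0.5 m/s).
It fails at once if the red dish is tipped more than 0.35 rad (angle between dish_red's own z axis and vertical above 0.35 rad).
It fails at once if hood, camera or post is bumped with more than 5 N (contact force between tower and anything else above 5 N).
It fails at once if a bystander is moved more than 25 mm or tipped over (distance of any of dish_amber, dish_green, bottle, tipbox, plates_a from where it was at the start of the episode above 0.025 m or angle between any of dish_amber, dish_green, bottle, tipbox, plates_a's own z axis and vertical above 0.4 rad).
It also fails if it takes over 70 s, if anything falls off the work surface, if the arm or the gripper's body presses on something with over 40 N, if the wrist force passes 120 N, or if a joint passes its speed limit or range.

## Working session

There is one attempt and no reset: what is moved stays moved. The work goes in short steps, Python scripts to look and compute and a tool call to move; the robot and the scene stay as the last step left them, time stands still between calls to the robot, and variables do not carry over. Pictures are saved under pics/ and viewed, at most 10 in all, crops included, and the job is handed in when it is done.

Besides the shell and the picture viewer there is one more tool, called after "Emit:" as name(argument=value, ...) on one line, values as JSON. jog_arm: Moves the arm, as the interface text tells. Scaled input: -1 to 1 covers 20 cm each way for a shift and 180 degrees each way for a turn. Its arguments: {"type":"object","properties":{"commands":{"type":"array"},"grip_force":{"type":"number"}},"required":["commands"]}

```bash
mkdir -p pics
python3 - <<'E'
from workcell import *
import cv2
for n in("scene","top"):
    im=get_image(n); cv2.imwrite(f"pics/{n}0.png",im[:,:,::-1]); print(n,camera_params(n))
s=state(); print(s)
E
```

```text
scene {'mtx': array([[539.84589941,   0.        , 330.08131094],
       [  0.        , 539.84589941, 237.02084361],
       [  0.        ,   0.        ,   1.        ]]), 'k1': 0.028870044074372686, 'xyz': array([ 1.29133873, -0.37855669,  0.81571623]), 'attitude': array([[ 0.42933728,  0.59577204, -0.67876739],
       [ 0.90314357, -0.28412842,  0.3218738 ],
       [-0.0010937 , -0.75121682, -0.66005461]])}
top {'mtx': array([[488.47036925,   0.        , 318.83436098],
       [  0.        , 488.47036925, 244.46611075],
       [  0.        ,   0.        ,   1.        ]]), 'k1': -0.044103659080245494, 'xyz': array([ 0.38658016, -0.01743236,  1.04763912]), 'attitude': array([[ 0.02471917, -0.99205995,  0.12331271],
       [-0.99967289, -0.02371999,  0.00956455],
       [-0.00656363, -0.1235088 , -0.99232177]])}
{'time': 0.1, 'joint_positions': array([-1.24153788e+00,  3.07509565e-01,  1.50753755e+00, -4.52241423e-06,
        1.32837590e+00, -7.35032389e-02]), 'joint_velocities': array([ 0.00111192, -0.00174242, -0.00421284,  0.00016052,  0.00067811,
       -0.00186004]), 'effort': array([ 3.19104620e-04, -4.58529961e+01, -2.52608353e+01, -2.72774298e-05,
        5.49510980e-03, -1.76928552e-05]), 'tool_pos': array([ 0.22515732, -0.52843216,  0.23846857]), 'orientation': array([[ 9.19981643e-01,  3.91960996e-01, -5.95982964e-04],
       [ 3.91961427e-01, -9.19980024e-01,  1.73061042e-03],
       [ 1.30039363e-04, -1.82573215e-03, -9.99998325e-01]]), 'force': array([-0.67835034, -0.6080338 , -0.71982073]), 'wrist_torque': array([-0.05419527,  0.04578218,  0.00904707]), 'grasp_force': 0.0, 'grip_width': 0.08498753738107795}
```

View pics/top0.png

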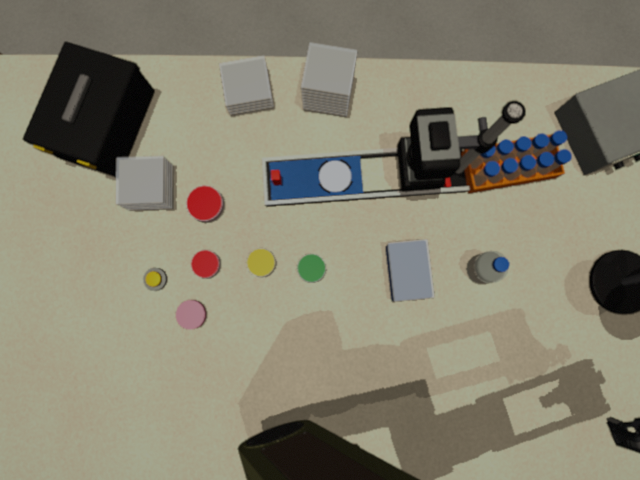

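View pics/scene0.png

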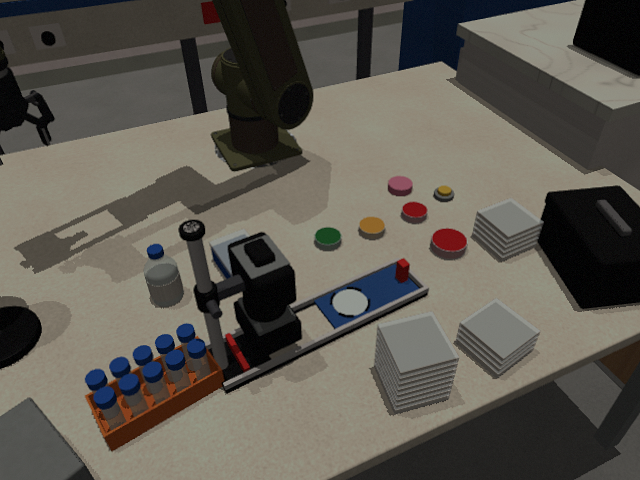

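The top view shows the station running right (world -y). The seat is at about (335,176), the handle at (276,177) and the yellow button at (155,279). Candidates for dish_red: large red (205,204), small red (205,264), pink (191,314). I choose the small red one at (205,264), which is (414,211) in the scene view.

```bash
cat > h.py <<'E'
import cv2, numpy as np
from workcell import *
def ray(n,uv):
    p=camera_params(n); K=p["mtx"]
    d=cv2.undistortPoints(np.array([[uv]],float),K,np.array([p["k1"],0,0,0.]))[0,0]
    return np.array(p["xyz"]),np.array(p["attitude"])@np.r_[d,1]
def plane(n,uv,z):
    o,d=ray(n,uv); return o+d*(z-o[2])/d[2]
def tri(a,b):
    (o1,d1),(o2,d2)=ray("top",a),ray("scene",b)
    t=np.linalg.lstsq(np.c_[d1,-d2],o2-o1,rcond=None)[0]
    p,q=o1+d1*t[0],o2+d2*t[1]; return (p+q)/2,np.linalg.norm(p-q)
R=lambda h,lo,hi:cv2.inRange(h,np.array(lo),np.array(hi))
def masks(im):
    h=cv2.cvtColor(im,cv2.COLOR_RGB2HSV)
    return dict(red=R(h,(0,170,70),(5,255,255))|R(h,(174,170,70),(180,255,255)),yellow=R(h,(12,120,90),(35,255,255)),
      blue=R(h,(100,130,50),(125,255,255)),white=R(h,(0,0,140),(180,45,255)),green=R(h,(45,120,50),(85,255,255)),
      pink=R(h,(160,60,90),(180,165,255)))
def blobs(im,c,amin=25):
    n,l,s,ce=cv2.connectedComponentsWithStats(masks(im)[c]); out=[]
    for i in range(1,n):
        if s[i,4]>=amin:
            m=(l==i).astype(np.uint8); cs=max(cv2.findContours(m,0,1)[0],key=len); cs=cv2.convexHull(cs)
            e=cv2.fitEllipse(cs) if len(cs)>5 else None
            out.append((ce[i].round(1).tolist(),s[i].tolist(),None if e is None else np.round(np.r_[e[0],e[1]],1).tolist()))
    return out
E
python3 - <<'E'
from h import *
for n in("top","scene"):
    im=cv2.imread(f"pics/{n}0.png")[:,:,::-1].copy()
    for c in("red","yellow","white","blue"):
        for b in blobs(im,c):
            if c!="white" or b[1][4]<3000: print(n,c,b)
t=cv2.imread("pics/top0.png")[140:330,130:370]; s=cv2.imread("pics/scene0.png")[160:350,290:530]
cv2.imwrite("pics/crop.png",np.vstack([cv2.resize(t,None,fx=1.55,fy=1.55,interpolation=2),cv2.resize(s,None,fx=1.55,fy=1.55,interpolation=2)]))
E
```

```text
top red ([275.5, 175.5], [271, 170, 10, 14, 100], [275.6, 175.8, 9.1, 15.2])
top red ([447.6, 181.8], [445, 177, 7, 10, 58], [447.4, 181.8, 8.7, 9.7])
top red ([203.7, 202.5], [188, 187, 33, 32, 841], [203.7, 202.6, 32.0, 33.0])
top red ([204.5, 263.4], [192, 251, 26, 26, 509], [204.5, 263.4, 24.8, 25.6])
top yellow ([38.7, 147.6], [33, 145, 12, 7, 41], [38.8, 147.7, 3.9, 12.4])
top yellow ([532.0, 151.3], [529, 146, 7, 11, 30], [531.9, 150.3, 5.1, 12.5])
top yellow ([515.2, 154.3], [512, 149, 7, 12, 33], [515.0, 153.8, 4.1, 13.0])
top yellow ([498.4, 157.8], [494, 152, 9, 13, 42], [498.1, 157.8, 4.8, 14.6])
top yellow ([506.6, 176.8], [469, 156, 96, 34, 773], [517.9, 166.0, 44.0, 107.6])
top yellow ([82.9, 162.5], [77, 160, 13, 6, 40], [83.0, 162.5, 3.4, 13.1])
top yellow ([260.4, 261.9], [248, 249, 26, 27, 553], [260.5, 261.9, 26.1, 26.4])
top yellow ([152.9, 278.5], [146, 271, 15, 16, 194], [152.8, 278.5, 15.2, 15.7])
top white ([398.4, 62.7], [395, 59, 7, 9, 34], [399.6, 63.0, 6.5, 10.8])
top white ([553.6, 68.0], [551, 65, 6, 8, 32], [553.5, 67.8, 4.9, 9.8])
top white ([515.2, 1
[... 4174 characters left out ...]
0], [155, 334, 18, 15, 199], [163.5, 341.0, 13.1, 18.2])
scene blue ([195.3, 345.5], [187, 339, 18, 14, 210], [195.3, 345.5, 14.3, 18.2])
scene blue ([141.6, 352.4], [133, 345, 18, 16, 209], [141.5, 352.5, 13.6, 18.8])
scene blue ([173.8, 356.9], [165, 350, 19, 15, 219], [173.8, 356.9, 14.3, 18.8])
scene blue ([118.6, 364.6], [110, 357, 19, 16, 221], [118.7, 364.6, 13.9, 19.4])
scene blue ([151.5, 369.1], [143, 362, 19, 16, 239], [151.4, 369.0, 15.2, 19.7])
scene blue ([94.5, 377.1], [85, 370, 20, 16, 230], [94.5, 377.1, 13.8, 20.8])
scene blue ([128.0, 381.6], [118, 373, 21, 18, 263], [128.0, 381.5, 16.1, 20.6])
scene blue ([103.4, 394.8], [94, 386, 20, 18, 271], [103.4, 394.7, 16.0, 20.9])
```

View pics/crop.png

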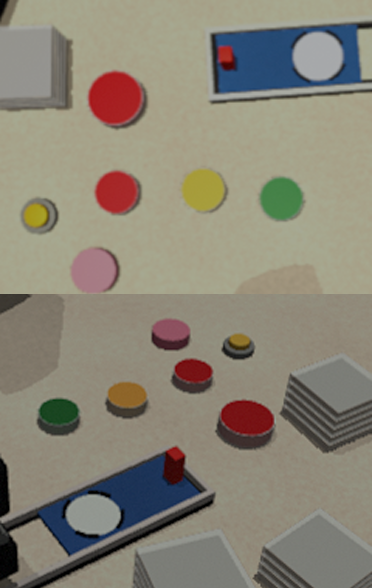

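The crop confirms the small red dish, round and redder than the pink one, at (204.5,263.4) in the top view, with free space for fingers around it. Next I compute positions.

Run:
```python
from h import *
np.set_printoptions(precision=4,suppress=True)
for k,a,b,z in(("red",(204.5,263.4),(414.1,209),.02),("bigred",(203.7,202.6),(449,239.3),.02),("amber",(260.5,261.9),(371.5,224.6),.02),("seat",(334.6,175.8),(349.8,302.1),.02),("button",(152.8,278.5),(444.2,189.4),.03),("handle",(275.6,175.8),(402.7,263),.067)):
    print(k,plane("top",a,z),plane("scene",b,z),*tri(a,b))
for n in("top","scene"):
    im=cv2.imread(f"pics/{n}0.png")[:,:,::-1].copy(); m=masks(im)["blue"]
    N,l,s,c=cv2.connectedComponentsWithStats(m)
    i=max(range(1,N),key=lambda i:s[i,4]); 
    cs=cv2.convexHull(max(cv2.findContours((l==i).astype(np.uint8),0,1)[0],key=len))[:,0]
    w=np.array([plane(n,p,.02)[:2] for p in cs],np.float32)
    r=cv2.minAreaRect(w); print(n,r,cv2.boxPoints(r))
    # dish size
    for c,a in(("red",None),):
        for b in blobs(im,c,200):
            x,y,W,H,_=b[1]; q=b[0]; print(b[0],"width",np.linalg.norm(plane(n,(x-.5,q[1]),.02)-plane(n,(x+W-.5,q[1]),.02)))
# guides bright lines in top: rail bright
im=cv2.imread("pics/top0.png"); g=cv2.cvtColor(im,cv2.COLOR_BGR2GRAY)
for u in(280,300,320,345,360,375,390):
    print(u,[int(v) for v in g[148:162,u]],[int(v) for v in g[190:208,u]])
```

```text
red [0.4681 0.2336 0.02  ] [0.4679 0.2325 0.02  ] [0.4679 0.2331 0.0199] 0.0010814907559998448
bigred [0.5991 0.2425 0.02  ] [0.5935 0.2443 0.02  ] [0.5979 0.2409 0.0249] 0.0007570307510956809
amber [0.4742 0.1148 0.02  ] [0.475  0.1137 0.02  ] [0.4741 0.1146 0.0191] 0.0007206499167123755
seat [ 0.6645 -0.0379  0.02  ] [ 0.6645 -0.0387  0.02  ] [ 0.6644 -0.0382  0.0197] 0.0007318132822149852
button [0.4328 0.3387 0.03  ] [0.4441 0.3323 0.03  ] [0.4331 0.342  0.0198] 0.0006912362968921483
handle [0.649  0.0847 0.067 ] [0.6544 0.0834 0.067 ] [0.6504 0.0856 0.0625] 0.0010122041598908643
top ((0.6603104472160339, 0.00304354727268219), (0.0821564719080925, 0.19874723255634308), 5.621373653411865) [[ 0.6097  0.0979]
 [ 0.6292 -0.0999]
 [ 0.7109 -0.0918]
 [ 0.6915  0.106 ]]
[203.7, 202.5] width 0.07150306025369718
[204.5, 263.4] width 0.05543565390438657
scene ((0.659492015838623, 0.0015282109379768372), (0.08040079474449158, 0.19831348955631256), 5.7577667236328125) [[ 0.6095  0.0962]
 [ 0.6294 -0.1012]
 [ 0.7094 -0.0931]
 [ 0.6895  0.1042]]
[414.2, 209.1] width 0.054418027637606274
[449.0
[... 459 characters left out ...]
69, 68, 69, 68, 64, 99, 157, 168, 165, 140, 82, 58, 117, 155, 162, 162, 164]
345 [164, 164, 164, 164, 165, 167, 159, 112, 66, 66, 70, 70, 66, 48] [46, 60, 68, 66, 88, 141, 164, 167, 150, 91, 53, 114, 155, 162, 163, 163, 162, 162]
360 [160, 161, 163, 166, 168, 159, 112, 61, 50, 49, 68, 101, 112, 114] [71, 69, 63, 96, 157, 169, 165, 143, 84, 87, 152, 162, 162, 161, 159, 158, 157, 159]
375 [158, 162, 166, 167, 158, 112, 56, 29, 25, 81, 143, 161, 163, 163] [118, 57, 91, 157, 169, 163, 133, 75, 62, 120, 154, 158, 157, 156, 157, 159, 160, 160]
390 [150, 151, 150, 138, 97, 51, 24, 22, 76, 137, 151, 153, 153, 154] [56, 96, 157, 168, 162, 128, 70, 88, 151, 160, 159, 160, 160, 161, 160, 160, 160, 158]
```

Emit:
jog_arm(commands=[1,-1,0,0,0,0.097,-1,1,-1,0,0,0,0.097,-1,1,-1,0,0,0,0.097,-1,1,-1,0,0,0,0.097,-1,1,-1,0,0,0,0.097,-1,1,-1,0,0,0,0.097,-1], grip_force=10)

```text
time: 0.85
tool_pos: [0.331, -0.2642, 0.2391]
orientation: [[0.995, 0.102, -0.001], [0.102, -0.995, 0.001], [-0.0, -0.001, -1.0]]
force: [-0.3, -1.0, -0.3]
grip_width: 0.0856
grasp_force: 0.0
```

Emit:
jog_arm(commands=[0.68,-0.87,0,0,0,0,-1,0.68,-0.87,0,0,0,0,-1,0.68,-0.87,0,0,0,0,-1,0.68,-0.87,0,0,0,0,-1,0.68,-0.87,0,0,0,0,-1])

```text
time: 1.48
tool_pos: [0.4507, -0.0795, 0.239]
orientation: [[0.995, 0.101, 0.0], [0.101, -0.995, -0.0], [0.0, 0.0, -1.0]]
force: [0.3, -0.6, -0.7]
grip_width: 0.0858
grasp_force: 0.0
```

```bash
cat >> h.py <<'E'
def to(x,y,z,yaw=None):
    """normalised shift and turn about tool z from the measured pose; yaw = direction of tool y in degrees"""
    s=state(); O=s["orientation"]; p=s["tool_pos"]
    d=O.T@(np.array([x,y,z])-p)/.2; a=np.degrees(np.arctan2(O[1,1],O[0,1]))
    print("t",s["time"],"pos",p.round(4),"yaw",a.round(2),"zax",O[:,2].round(4),"F",s["force"].round(1),"w",round(s["grip_width"],4),"gf",round(s["grasp_force"],2))
    print(" cmd",d.round(4), "turn", None if yaw is None else round((a-yaw)/180,4))
E
python3 -c "
from h import *
to(.4679,.2331,.1,-84.37)"
```

```text
t 1.475 pos [ 0.4507 -0.0795  0.239 ] yaw -84.21 zax [ 1.e-04 -2.e-04 -1.e+00] F [ 0.3 -0.6 -0.7] w 0.0858 gf 0.0
 cmd [ 0.2435 -1.5467  0.6948] turn 0.0009
```

Emit:
jog_arm(commands=[0.12,-0.78,0,0,0,0,-1,0.12,-0.78,0,0,0,0,-1,0.12,-0.78,0,0,0,0,-1,0.12,-0.78,0,0,0,0,-1])

```text
time: 1.98
tool_pos: [0.458, 0.0775, 0.2391]
orientation: [[0.995, 0.1, -0.0], [0.1, -0.995, -0.001], [-0.0, 0.001, -1.0]]
force: [0.4, -0.6, -0.4]
grip_width: 0.0851
grasp_force: 0.0
```

Emit:
jog_arm(commands=[0.122,-0.765,0.3,0,0,0,-1,0.122,-0.765,0.7,0,0,0,-1,0.122,-0.765,0.7,0,0,0,-1,0.122,-0.765,0.7,0,0,0,-1,0.122,-0.765,0.7,0,0,0,-1])

```text
time: 2.6
tool_pos: [0.4667, 0.2304, 0.0974]
orientation: [[0.995, 0.098, -0.004], [0.098, -0.995, -0.003], [-0.004, 0.002, -1.0]]
force: [0.3, -0.3, -0.1]
grip_width: 0.0854
grasp_force: 0.0
```

```bash
python3 -c "
from h import *
to(.4679,.2331,.008,-84.37)"
```

```text
t 2.6 pos [0.4667 0.2304 0.0974] yaw -84.37 zax [-0.0039 -0.0026 -1.    ] F [ 0.3 -0.3 -0.1] w 0.0854 gf 0.0
 cmd [ 0.0092 -0.014   0.4469] turn 0.0
```

Emit:
jog_arm(commands=[0,0,0.2,0,0,0,-1,0,0,0.35,0,0,0,-1,0,0,0.4,0,0,0,-1,0,0,0.4,0,0,0,-1,0,0,0.4,0,0,0,-1])

```text
time: 3.22
tool_pos: [0.4686, 0.232, 0.0207]
orientation: [[0.995, 0.097, 0.003], [0.097, -0.995, 0.001], [0.003, -0.001, -1.0]]
force: [-0.1, -0.0, -0.2]
grip_width: 0.0855
grasp_force: 0.0
```

```bash
python3 -c "
from h import *
to(.4679,.2331,.008,-84.37)"
```

```text
t 3.225 pos [0.4686 0.232  0.0207] yaw -84.42 zax [ 2.6e-03  9.0e-04 -1.0e+00] F [-0.1 -0.  -0.2] w 0.0855 gf 0.0
 cmd [-0.0029 -0.006   0.0636] turn -0.0003
```

Emit:
jog_arm(commands=[0,-0.005,0.05,0,0,0,-1,0,-0.005,0.062,0,0,0,-1,0,-0.005,0.062,0,0,0,-0.7,0,-0.005,0.062,0,0,0,-0.55,0,-0.005,0.062,0,0,0,-0.5,0,-0.005,0.062,0,0,0,-0.5])

```text
time: 3.98
tool_pos: [0.4671, 0.2332, 0.007]
orientation: [[0.995, 0.098, 0.0], [0.098, -0.995, 0.0], [0.0, -0.0, -1.0]]
force: [-0.7, -0.1, -0.3]
grip_width: 0.064
grasp_force: 0.0
```

```bash
python3 -c "
from h import *
to(.4679,.2331,.008,-84.37)"
```

```text
t 3.975 pos [0.4671 0.2332 0.007 ] yaw -84.38 zax [ 1.e-04  1.e-04 -1.e+00] F [-0.7 -0.1 -0.3] w 0.064 gf 0.0
 cmd [ 0.0037  0.0008 -0.0051] turn -0.0001
```

Emit:
jog_arm(commands=[0,0,0,0,0,0,-0.47,0,0,0,0,0,0,-0.45,0,0,0,0,0,0,-0.44,0,0,0,0,0,0,-0.44])

```text
time: 4.47
tool_pos: [0.4672, 0.2333, 0.0071]
orientation: [[0.995, 0.098, 0.0], [0.098, -0.995, 0.0], [0.0, -0.0, -1.0]]
force: [-1.4, 1.2, 2.6]
grip_width: 0.0614
grasp_force: 8.0
```

Emit:
jog_arm(commands=[0,0,-0.03,0,0,0,-0.44,0,0,-0.1,0,0,0,-0.44,0,0,-0.25,0,0,0,-0.44,0,0,-0.4,0,0,0,-0.44,0,0,-0.4,0,0,0,-0.44,0,0,-0.4,0,0,0,-0.44])

```text
time: 5.22
tool_pos: [0.4668, 0.2329, 0.087]
orientation: [[0.995, 0.098, 0.0], [0.098, -0.995, -0.0], [0.0, 0.0, -1.0]]
force: [0.3, -1.2, -0.0]
grip_width: 0.0617
grasp_force: 8.1
```

```bash
python3 -c "
from h import *
to(.6645,-.0383,.087,-84.37)
im=get_image('scene');print([b for b in blobs(im,'red')])
cv2.imwrite('pics/lift.png',cv2.resize(im[100:340,230:550,::-1],None,fx=2,fy=2))"
```

```text
t 5.225 pos [0.4668 0.2329 0.087 ] yaw -84.38 zax [ 1.e-04 -0.e+00 -1.e+00] F [ 0.3 -1.2 -0. ] w 0.0617 gf 8.06
 cmd [8.5110e-01 1.4464e+00 2.0000e-04] turn -0.0001
[([449.0, 239.2], [433, 229, 33, 21, 555], [449.0, 239.3, 20.7, 33.6]), ([402.7, 262.9], [397, 259, 12, 9, 68], [402.7, 263.0, 8.2, 11.3]), ([237.3, 351.7], [226, 334, 24, 36, 229], [238.2, 353.2, 7.2, 48.0])]
```

View pics/lift.png

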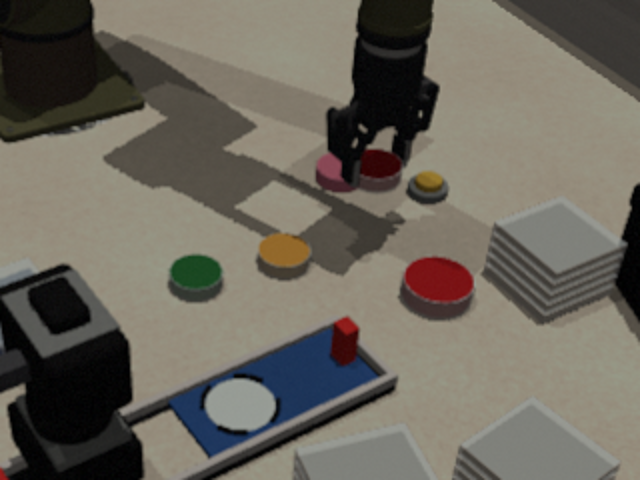

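The view shows the red dish lifted level between the fingers at crop (380,168), with its neighbours untouched. Now I move it over to the seat.

Emit:
jog_arm(commands=[0.07,0.12,0,0,0,0,-0.44,0.2,0.34,0,0,0,0,-0.44,0.34,0.57,0,0,0,0,-0.44,0.47,0.8,0,0,0,0,-0.44,0.55,0.94,0,0,0,0,-0.44,0.59,1,0,0,0,0,-0.44,0.59,1,0,0,0,0,-0.44])

```text
time: 6.15
tool_pos: [0.6037, 0.0454, 0.0859]
orientation: [[0.995, 0.097, -0.002], [0.097, -0.995, 0.0], [-0.002, -0.001, -1.0]]
force: [-0.3, 0.9, -0.9]
grip_width: 0.0616
grasp_force: 8.1
```

Emit:
jog_arm(commands=[0.06,0.1,0,0,0,0,-0.44,0.17,0.3,0,0,0,0,-0.44,0.23,0.41,0,0,0,0,-0.44,0.255,0.445,0,0,0,0,-0.44,0.255,0.445,0,0,0,0,-0.44,0.255,0.445,0,0,0,0,-0.44])

```text
time: 6.9
tool_pos: [0.6625, -0.0368, 0.0867]
orientation: [[0.995, 0.099, -0.002], [0.099, -0.995, 0.001], [-0.001, -0.001, -1.0]]
force: [-0.6, 0.4, -0.9]
grip_width: 0.0613
grasp_force: 8.1
```

```bash
python3 -c "
from h import *
to(.6637,-.0384,.0275,-84.37)"
```

```text
t 6.9 pos [ 0.6625 -0.0368  0.0867] yaw -84.34 zax [-1.6e-03  7.0e-04 -1.0e+00] F [-0.6  0.4 -0.9] w 0.0613 gf 8.05
 cmd [0.0059 0.0088 0.2959] turn 0.0002
```

Emit:
jog_arm(commands=[0.006,0.009,0.08,0,0,0,-0.44,0.006,0.009,0.16,0,0,0,-0.44,0.006,0.009,0.22,0,0,0,-0.44,0.006,0.009,0.25,0,0,0,-0.44,0.006,0.009,0.25,0,0,0,-0.44,0.006,0.009,0.25,0,0,0,-0.44])

```text
time: 7.65
tool_pos: [0.6654, -0.0397, 0.0373]
orientation: [[0.995, 0.098, 0.001], [0.098, -0.995, -0.0], [0.001, 0.0, -1.0]]
force: [0.2, 0.3, -0.5]
grip_width: 0.062
grasp_force: 8.1
```

```bash
python3 -c "
from h import *
to(.6637,-.0384,.0275,-84.37)
for n in('top','scene'):
  im=get_image(n);print([b for b in blobs(im,'red',10)])
  cv2.imwrite('pics/pl_%s.png'%n,im[:,:,::-1])
a=cv2.imread('pics/pl_top.png')[130:230,260:400];b=cv2.imread('pics/pl_scene.png')[240:340,290:430]
cv2.imwrite('pics/pl.png',cv2.resize(np.hstack([a,b]),None,fx=2.8,fy=2.8,interpolation=2))"
```

```text
t 7.65 pos [ 0.6654 -0.0397  0.0373] yaw -84.38 zax [ 9.e-04 -1.e-04 -1.e+00] F [ 0.2  0.3 -0.5] w 0.062 gf 8.07
 cmd [-0.008  -0.0072  0.0488] turn -0.0001
[([272.9, 174.1], [271, 170, 5, 11, 35], [272.9, 174.3, 4.4, 10.4]), ([447.5, 181.8], [444, 177, 8, 10, 61], [447.5, 181.8, 8.3, 10.0]), ([203.6, 202.6], [188, 187, 32, 32, 821], [203.6, 202.5, 31.5, 32.7])]
[([449.0, 239.2], [433, 229, 33, 21, 555], [449.0, 239.3, 20.7, 33.6]), ([402.6, 263.0], [397, 259, 12, 9, 65], [402.7, 263.0, 8.1, 11.4]), ([345.1, 286.9], [341, 282, 10, 10, 27], [345.2, 286.7, 3.3, 12.8]), ([237.2, 351.5], [226, 334, 24, 36, 237], [237.7, 352.6, 7.7, 46.3])]
```

View pics/pl.png

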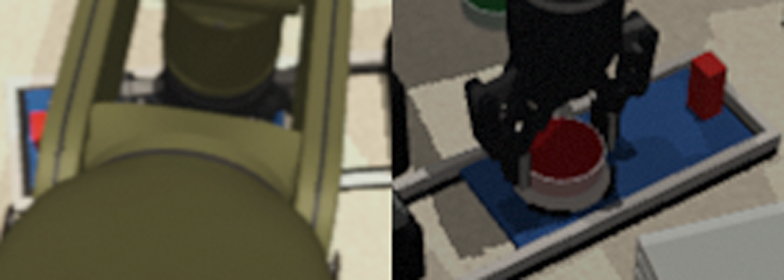

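The dish hovers level over the seat in the scene view (crop about (568,155)). Now the slow final descent.

Emit:
jog_arm(commands=[-0.006,-0.006,0.015,0,0,0,-0.44,-0.006,-0.006,0.03,0,0,0,-0.44,-0.006,-0.006,0.04,0,0,0,-0.44,-0.006,-0.006,0.04,0,0,0,-0.44])

```text
time: 8.25
tool_pos: [0.6635, -0.0385, 0.0286]
orientation: [[0.995, 0.098, -0.0], [0.098, -0.995, 0.0], [-0.0, -0.0, -1.0]]
force: [0.4, 0.4, -0.7]
grip_width: 0.0617
grasp_force: 8.1
```

```bash
python3 -c "
from h import *
to(.6637,-.0384,.0272,-84.37)"
```

```text
t 8.25 pos [ 0.6635 -0.0385  0.0286] yaw -84.38 zax [-5.e-04  1.e-04 -1.e+00] F [ 0.4  0.4 -0.7] w 0.0617 gf 8.07
 cmd [ 0.0013 -0.0005  0.007 ] turn -0.0001
```

Nearly touching. I lower 1 mm, open slowly, and then rise.

Emit:
jog_arm(commands=[0,0,0.004,0,0,0,-0.44,0,0,0.006,0,0,0,-0.44,0,0,0.006,0,0,0,-0.44])

```text
time: 8.62
tool_pos: [0.6636, -0.0385, 0.0277]
orientation: [[0.995, 0.098, -0.0], [0.098, -0.995, 0.0], [0.0, -0.0, -1.0]]
force: [-0.3, -0.5, -1.1]
grip_width: 0.0617
grasp_force: 8.1
```

Emit:
jog_arm(commands=[0,0,0,0,0,0,-0.47,0,0,0,0,0,0,-0.52,0,0,0,0,0,0,-0.7,0,0,0,0,0,0,-1,0,0,0,0,0,0,-1,0,0,-0.1,0,0,0,-1,0,0,-0.3,0,0,0,-1,0,0,-0.5,0,0,0,-1,0,0,-0.5,0,0,0,-1])

```text
time: 9.75
tool_pos: [0.6666, -0.0389, 0.1319]
orientation: [[0.995, 0.098, 0.008], [0.098, -0.995, -0.001], [0.008, 0.002, -1.0]]
force: [0.3, 0.1, -0.1]
grip_width: 0.0856
grasp_force: 0.0
```

```bash
python3 -c "
from h import *
to(.652,.086,.12,-84.37)
im=get_image('scene');print([b for b in blobs(im,'red',30)])
for b in blobs(im,'red',100):
  if b[0][1]>250: print(plane('scene',b[2][:2],.04))
cv2.imwrite('pics/rel.png',cv2.resize(im[240:400,200:440,::-1],None,fx=2.5,fy=2.5))"
```

```text
t 9.75 pos [ 0.6666 -0.0389  0.1319] yaw -84.38 zax [ 0.0083 -0.001  -1.    ] F [ 0.3  0.1 -0.1] w 0.0856 gf 0.0
 cmd [-0.0118 -0.6285  0.0582] turn -0.0001
[([449.0, 239.2], [433, 229, 33, 21, 555], [449.0, 239.3, 20.7, 33.6]), ([402.8, 262.9], [397, 259, 12, 9, 69], [402.7, 263.0, 8.2, 11.3]), ([347.3, 293.6], [336, 285, 26, 19, 334], [347.8, 293.8, 17.4, 25.6]), ([237.2, 351.5], [226, 334, 24, 36, 237], [237.7, 352.6, 7.7, 46.3])]
[ 0.65944837 -0.04097727  0.04      ]
[ 0.70053446 -0.27742028  0.04      ]
```

View pics/rel.png

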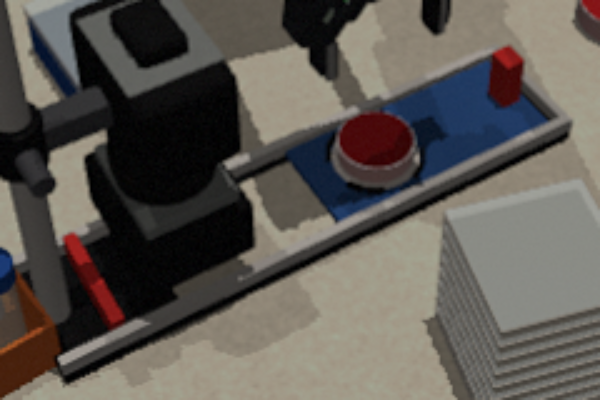

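The dish is in the seat area and released. A single ray hints at a few mm of offset, so I move the arm aside and check with both cameras.

Emit:
jog_arm(commands=[0,0,-0.1,0,0,0,-1,-0.3,-0.9,-0.1,0,0,0,-1,-0.3,-0.9,-0.1,0,0,0,-1,-0.3,-0.9,-0.1,0,0,0,-1,-0.3,-0.9,-0.1,0,0,0,-1])

```text
time: 10.42
tool_pos: [0.5824, 0.1383, 0.1459]
orientation: [[0.995, 0.103, -0.005], [0.103, -0.995, 0.001], [-0.005, -0.001, -1.0]]
force: [0.6, -0.6, -0.0]
grip_width: 0.0855
grasp_force: 0.0
```

```bash
cat > look.py <<'E'
from h import *
np.set_printoptions(precision=4,suppress=True)
to(.652,.086,.12,-84.37); e={}
for n in('top','scene'):
  im=get_image(n); cv2.imwrite('pics/look_%s.png'%n,im[:,:,::-1])
  for c in('red','blue','white'):
    for b in blobs(im,c,50):
      u,v=b[0]
      if (n=='top' and 255<u<460 and 140<v<220) or (n=='scene' and 280<u<425 and 250<v<345):
        print(n,c,b); 
        if c=='red' and b[1][4]>150: e[n]=b[2][:2]; print(plane(n,b[2][:2],.04))
if len(e)==2: print(tri(e['top'],e['scene']))
E
python3 look.py
```

```text
t 10.425 pos [0.5824 0.1383 0.1459] yaw -84.09 zax [-0.0053  0.0005 -1.    ] F [ 0.6 -0.6 -0. ] w 0.0855 gf 0.0
 cmd [0.3198 0.2962 0.1274] turn 0.0016
top red ([335.2, 173.1], [323, 161, 25, 25, 495], [335.2, 173.1, 24.7, 25.0])
[ 0.665  -0.0386  0.04  ]
top red ([276.1, 175.7], [271, 170, 10, 14, 88], [275.8, 176.5, 8.9, 15.0])
top red ([447.5, 181.7], [444, 177, 8, 10, 60], [447.4, 181.8, 8.7, 9.9])
top blue ([310.9, 177.8], [269, 156, 94, 43, 2108], [319.2, 177.2, 39.3, 185.9])
top white ([373.5, 174.6], [360, 157, 32, 35, 804], [375.1, 177.1, 30.9, 48.8])
top white ([332.8, 183.1], [319, 168, 32, 24, 153], [334.6, 176.1, 30.8, 32.6])
top white ([454.2, 188.8], [437, 186, 32, 6, 129], [455.4, 188.6, 4.7, 37.4])
top white ([339.2, 196.9], [266, 191, 139, 13, 544], [340.0, 196.9, 5.4, 148.8])
scene red ([402.8, 262.9], [397, 259, 13, 9, 72], [402.8, 262.9, 8.2, 12.3])
scene red ([349.8, 295.3], [336, 285, 29, 21, 482], [349.8, 295.3, 20.9, 28.7])
[ 0.6646 -0.0393  0.04  ]
scene blue ([369.9, 294.3], [314, 265, 105, 63, 1846], [362.6, 297.2, 40.2, 128.3])
(array([ 0.6648, -0.0389,  0.0401]), np.float64(0.0007134114354322425))
```

Both views agree: the dish centre is at (0.665,-0.039) with its top at 0.040, so it is seated flat. Next I grasp the handle.

Emit:
jog_arm(commands=[0.33,0.27,0.1,0,0,0,-1,0.33,0.27,0.1,0,0,0,-1,0.33,0.27,0.1,0,0,0,-1,0.33,0.27,0.1,0,0,0,-1])

```text
time: 11.02
tool_pos: [0.6564, 0.0867, 0.127]
orientation: [[0.995, 0.096, -0.002], [0.096, -0.995, 0.0], [-0.002, -0.0, -1.0]]
force: [0.2, 0.3, 0.1]
grip_width: 0.0854
grasp_force: 0.0
```

```bash
python3 -c "
from h import *
to(.6523,.086,.045,-84.37)"
```

```text
t 11.025 pos [0.6564 0.0867 0.127 ] yaw -84.47 zax [-2.4e-03  3.0e-04 -1.0e+00] F [0.2 0.3 0.1] w 0.0854 gf 0.0
 cmd [-0.0196  0.0018  0.4102] turn -0.0006
```

Emit:
jog_arm(commands=[-0.019,0.002,0.2,0,0,0,-1,-0.019,0.002,0.35,0,0,0,-1,-0.019,0.002,0.41,0,0,0,-1,-0.019,0.002,0.41,0,0,0,-1,-0.019,0.002,0.41,0,0,0,-1])

```text
time: 11.65
tool_pos: [0.6545, 0.087, 0.0471]
orientation: [[0.995, 0.098, 0.002], [0.098, -0.995, 0.0], [0.002, 0.0, -1.0]]
force: [-0.8, 0.2, 1.0]
grip_width: 0.0853
grasp_force: 0.0
```

```bash
python3 -c "
from h import *
to(.6523,.086,.045,-84.37)"
```

```text
t 11.65 pos [0.6545 0.087  0.0471] yaw -84.36 zax [ 2.4e-03  2.0e-04 -1.0e+00] F [-0.8  0.2  1. ] w 0.0853 gf 0.0
 cmd [-0.0114  0.0037  0.0107] turn 0.0
```

Emit:
jog_arm(commands=[-0.008,0.004,0.005,0,0,0,-0.4,-0.008,0.004,0.005,0,0,0,0.2,-0.008,0.004,0.005,0,0,0,0.4,-0.008,0.004,0.005,0,0,0,0.5,-0.008,0.004,0.005,0,0,0,0.6,-0.008,0.004,0.005,0,0,0,0.65,-0.008,0.004,0.005,0,0,0,0.65], grip_force=20)

```text
time: 12.52
tool_pos: [0.6521, 0.0859, 0.0449]
orientation: [[0.995, 0.098, 0.0], [0.098, -0.995, 0.0], [0.0, -0.0, -1.0]]
force: [-0.2, 1.1, 3.0]
grip_width: 0.0175
grasp_force: 20.6
```

Emit:
jog_arm(commands=[0,0.03,0,0,0,0,0.65,0,0.1,0,0,0,0,0.65,0,0.2,0,0,0,0,0.65,0,0.3,0,0,0,0,0.65,0,0.4,0,0,0,0,0.65,0,0.5,0,0,0,0,0.65,0,0.6,0,0,0,0,0.65,0,0.68,0,0,0,0,0.65,0,0.74,0,0,0,0,0.65,0,0.78,0,0,0,0,0.65,0,0.8,0,0,0,0,0.65,0,0.8,0,0,0,0,0.65])

```text
time: 14.02
tool_pos: [0.6677, -0.0747, 0.0449]
orientation: [[0.995, 0.097, 0.0], [0.097, -0.995, -0.001], [0.0, 0.001, -1.0]]
force: [-0.1, 2.5, 4.7]
grip_width: 0.0177
grasp_force: 21.0
```

Run:
```python
from h import *
to(.6702,-.0961,.045,-84.37)
im=get_image('scene'); cv2.imwrite('pics/push.png',cv2.resize(im[240:400,190:430,::-1],None,fx=2.5,fy=2.5))
```

```text
t 14.025 pos [ 0.6677 -0.0747  0.0449] yaw -84.41 zax [ 1.e-04 -5.e-04 -1.e+00] F [-0.1  2.5  4.7] w 0.0177 gf 20.95
 cmd [ 0.0019  0.1078 -0.0006] turn -0.0002
```

View pics/push.png

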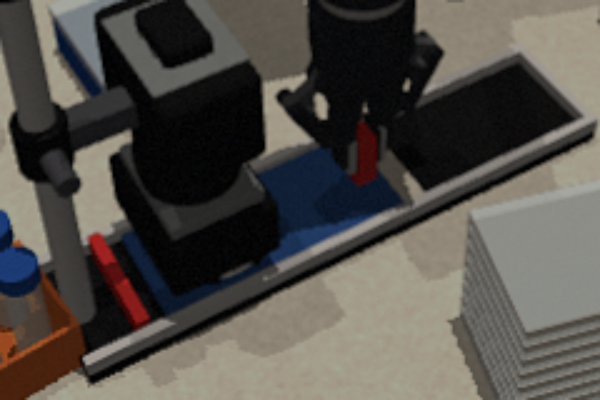

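The carrier is under the hood, with its front edge at about crop (165,300) and roughly 20-25 mm short of the red stop at (145,322). I advance slowly until contact.

Emit:
jog_arm(commands=[0,0.02,0,0,0,0,0.65,0,0.04,0,0,0,0,0.65,0,0.06,0,0,0,0,0.65,0,0.075,0,0,0,0,0.65,0,0.085,0,0,0,0,0.65,0,0.085,0,0,0,0,0.65])

```text
time: 14.82
tool_pos: [0.6691, -0.089, 0.0449]
orientation: [[0.995, 0.098, -0.0], [0.098, -0.995, 0.002], [-0.0, -0.002, -1.0]]
force: [-0.8, 9.0, 5.3]
grip_width: 0.0177
grasp_force: 21.2
```

Emit:
jog_arm(commands=[0,0.01,0,0,0,0,0.65,0,0.015,0,0,0,0,0.65,0,0.015,0,0,0,0,0.65])

```text
time: 15.2
tool_pos: [0.6691, -0.0891, 0.0449]
orientation: [[0.995, 0.098, -0.001], [0.098, -0.995, 0.006], [-0.0, -0.006, -1.0]]
force: [-0.7, 16.1, 6.6]
grip_width: 0.0176
grasp_force: 22.8
```

Emit:
jog_arm(commands=[0,-0.015,0,0,0,0,0.65,0,-0.02,0,0,0,0,0.65,0,-0.02,0,0,0,0,0.65])

```text
time: 15.58
tool_pos: [0.6691, -0.089, 0.0449]
orientation: [[0.995, 0.098, -0.0], [0.098, -0.995, 0.001], [-0.0, -0.001, -1.0]]
force: [-0.5, 6.5, 5.4]
grip_width: 0.0178
grasp_force: 21.2
```

Run:
```python
from h import *
to(.6702,-.0961,.045,-84.37)
im=get_image('scene'); cv2.imwrite('pics/home.png',cv2.resize(im[310:390,200:300,::-1],None,fx=6,fy=6,interpolation=2))
```

```text
t 15.575 pos [ 0.6691 -0.089   0.0449] yaw -84.37 zax [-2.e-04  7.e-04 -1.e+00] F [-0.5  6.5  5.4] w 0.0178 gf 21.16
 cmd [ 0.0019  0.0357 -0.0006] turn 0.0
```

View pics/home.png

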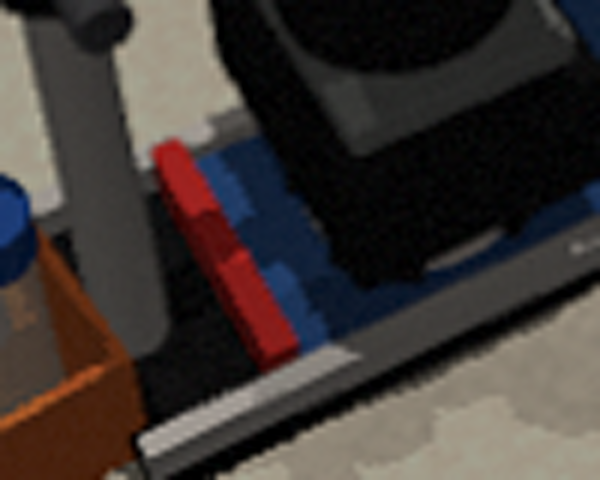

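The carrier's blue front edge touches the red stop (crop from (210,165) to (300,345)), so it is home. I release the handle, rise and go to the button.

Emit:
jog_arm(commands=[0,-0.005,0,0,0,0,0.65,0,-0.005,0,0,0,0,0.3,0,-0.005,0,0,0,0,0,0,-0.005,0,0,0,0,0,0,-0.005,0,0,0,0,0,0,-0.005,-0.1,0,0,0,0,0,-0.005,-0.3,0,0,0,0,0,-0.005,-0.5,0,0,0,0,0,-0.005,-0.5,0,0,0,0])

```text
time: 16.75
tool_pos: [0.672, -0.0891, 0.149]
orientation: [[0.995, 0.098, 0.008], [0.098, -0.995, -0.002], [0.008, 0.003, -1.0]]
force: [0.1, -0.2, -0.7]
grip_width: 0.0429
grasp_force: 0.0
```

Emit:
jog_arm(commands=[-0.3,-1,0,0,0,0,1,-0.3,-1,0,0,0,0,1,-0.3,-1,0,0,0,0,1,-0.3,-1,0,0,0,0,1,-0.3,-1,0,0,0,0,1])

```text
time: 17.38
tool_pos: [0.5889, 0.1058, 0.144]
orientation: [[0.995, 0.101, -0.001], [0.101, -0.995, -0.001], [-0.001, 0.0, -1.0]]
force: [0.4, 0.3, -0.5]
grip_width: 0.0001
grasp_force: 0.0
```

Emit:
jog_arm(commands=[-0.65,-0.95,0,0,0,0,1,-0.65,-0.95,0,0,0,0,1,-0.65,-0.95,0,0,0,0,1,-0.65,-0.95,0,0,0,0,1,-0.65,-0.95,0,0,0,0,1])

```text
time: 18.0
tool_pos: [0.4412, 0.2817, 0.1444]
orientation: [[0.995, 0.1, -0.0], [0.1, -0.995, -0.0], [-0.0, 0.0, -1.0]]
force: [-0.1, -0.5, 1.1]
grip_width: -0.0001
grasp_force: 0.0
```

```bash
python3 -c "
from h import *
to(.4331,.342,.035,-84.37)"
```

```text
t 18.0 pos [0.4412 0.2817 0.1444] yaw -84.24 zax [-3.e-04 -5.e-04 -1.e+00] F [-0.1 -0.5  1.1] w -0.0001 gf 0.0
 cmd [-0.0099 -0.3045  0.547 ] turn 0.0007
```

Emit:
jog_arm(commands=[-0.01,-0.3,0.1,0,0,0,1,-0.01,-0.3,0.35,0,0,0,1,-0.01,-0.3,0.5,0,0,0,1,-0.01,-0.3,0.51,0,0,0,1,-0.01,-0.3,0.51,0,0,0,1,-0.01,-0.3,0.51,0,0,0,1])

```text
time: 18.75
tool_pos: [0.4358, 0.3408, 0.0442]
orientation: [[0.995, 0.097, 0.003], [0.097, -0.995, 0.002], [0.003, -0.001, -1.0]]
force: [-0.2, 0.8, 0.4]
grip_width: 0.0003
grasp_force: 0.0
```

```bash
python3 -c "
from h import *
to(.4331,.342,.028,-84.37)"
```

```text
t 18.75 pos [0.4358 0.3408 0.0442] yaw -84.44 zax [ 0.0028  0.0016 -1.    ] F [-0.2  0.8  0.4] w 0.0003 gf 0.0
 cmd [-0.0131 -0.0074  0.0808] turn -0.0004
```

Emit:
jog_arm(commands=[-0.008,-0.004,0.04,0,0,0,1,-0.008,-0.004,0.07,0,0,0,1,-0.008,-0.004,0.09,0,0,0,1,-0.008,-0.004,0.09,0,0,0,1])

```text
time: 19.25
tool_pos: [0.4324, 0.3414, 0.0248]
orientation: [[0.995, 0.098, 0.0], [0.098, -0.995, 0.0], [0.0, -0.0, -1.0]]
force: [0.7, 0.3, 4.4]
grip_width: 0.0002
grasp_force: 2.2
```

Emit:
jog_arm(commands=[0,0,0.01,0,0,0,1,0,0,0.02,0,0,0,1,0,0,0.02,0,0,0,1])

```text
time: 19.62
tool_pos: [0.4325, 0.3415, 0.0237]
orientation: [[0.995, 0.098, 0.002], [0.098, -0.995, 0.001], [0.002, -0.001, -1.0]]
force: [-5.3, -2.9, 26.8]
grip_width: -0.0004
grasp_force: 13.1
```

Bottomed out at 27 N. I hold briefly, then lift and return to the handle.

Emit:
jog_arm(commands=[0,0,0,0,0,0,1,0,0,0,0,0,0,1,0,0,-0.1,0,0,0,1,0,0,-0.3,0,0,0,1,0,0,-0.6,0,0,0,0.5,0,0,-0.6,0,0,0,0])

```text
time: 20.38
tool_pos: [0.4353, 0.3434, 0.1453]
orientation: [[0.995, 0.098, 0.008], [0.098, -0.995, 0.006], [0.009, -0.005, -1.0]]
force: [0.7, 1.2, -0.6]
grip_width: 0.0356
grasp_force: 0.0
```

Emit:
jog_arm(commands=[0.65,0.95,0,0,0,0,0,0.65,0.95,0,0,0,0,0,0.65,0.95,0,0,0,0,0,0.65,0.95,0,0,0,0,0,0.65,0.95,0,0,0,0,0])

```text
time: 21.0
tool_pos: [0.5818, 0.1621, 0.1391]
orientation: [[0.996, 0.094, -0.001], [0.094, -0.996, -0.001], [-0.001, 0.001, -1.0]]
force: [-0.2, 1.0, -0.6]
grip_width: 0.0426
grasp_force: 0.0
```

```bash
python3 -c "
from h import *
to(.6691,-.089,.13,-84.37)"
```

```text
t 21.0 pos [0.5818 0.1621 0.1391] yaw -84.62 zax [-1.e-03 -8.e-04 -1.e+00] F [-0.2  1.  -0.6] w 0.0426 gf 0.0
 cmd [0.3169 1.2908 0.0462] turn -0.0014
```

Emit:
jog_arm(commands=[0.16,0.65,0,0,0,0,0,0.16,0.65,0,0,0,0,0,0.16,0.65,0,0,0,0,0,0.16,0.65,0,0,0,0,0])

```text
time: 21.5
tool_pos: [0.6237, 0.0391, 0.1396]
orientation: [[0.995, 0.097, -0.003], [0.097, -0.995, 0.001], [-0.003, -0.001, -1.0]]
force: [-0.3, -0.2, 0.9]
grip_width: 0.0424
grasp_force: 0.0
```

Emit:
jog_arm(commands=[0.16,0.3,0,0,0,0,0,0.15,0.5,0,0,0,0,0,0.15,0.6,0,0,0,0,0,0.15,0.63,0,0,0,0,0,0.15,0.63,0,0,0,0,0,0.15,0.63,0,0,0,0,0])

```text
time: 22.25
tool_pos: [0.6667, -0.082, 0.1407]
orientation: [[0.995, 0.099, -0.0], [0.099, -0.995, 0.001], [-0.0, -0.001, -1.0]]
force: [-0.4, -0.8, 0.0]
grip_width: 0.0424
grasp_force: 0.0
```

```bash
python3 -c "
from h import *
to(.6691,-.089,.045,-84.37)"
```

```text
t 22.25 pos [ 0.6667 -0.082   0.1407] yaw -84.3 zax [-4.e-04  7.e-04 -1.e+00] F [-0.4 -0.8  0. ] w 0.0424 gf 0.0
 cmd [0.0088 0.0362 0.4786] turn 0.0004
```

Emit:
jog_arm(commands=[0.008,0.03,0,0,0,0,-0.4,0.008,0.03,0.1,0,0,0,-0.4,0.008,0.03,0.25,0,0,0,-0.4,0.008,0.03,0.4,0,0,0,-0.4,0.008,0.03,0.475,0,0,0,-0.4,0.008,0.03,0.475,0,0,0,-0.4,0.008,0.03,0.475,0,0,0,-0.4])

```text
time: 23.12
tool_pos: [0.6703, -0.0898, 0.0468]
orientation: [[0.995, 0.098, 0.002], [0.098, -0.995, -0.0], [0.002, 0.001, -1.0]]
force: [0.2, 0.2, -0.1]
grip_width: 0.0599
grasp_force: 0.0
```

```bash
python3 -c "
from h import *
to(.6691,-.089,.045,-84.37)"
```

```text
t 23.125 pos [ 0.6703 -0.0898  0.0468] yaw -84.37 zax [ 2.e-03 -4.e-04 -1.e+00] F [ 0.2  0.2 -0.1] w 0.0599 gf 0.0
 cmd [-0.0056 -0.0044  0.0091] turn -0.0
```

Emit:
jog_arm(commands=[-0.004,-0.003,0.005,0,0,0,0,-0.004,-0.003,0.005,0,0,0,0.35,-0.004,-0.003,0.005,0,0,0,0.5,-0.004,-0.003,0.005,0,0,0,0.6,-0.004,-0.003,0.005,0,0,0,0.65,-0.004,-0.003,0.005,0,0,0,0.65])

```text
time: 23.88
tool_pos: [0.6686, -0.089, 0.0452]
orientation: [[0.995, 0.098, 0.001], [0.098, -0.995, 0.0], [0.001, -0.0, -1.0]]
force: [-1.4, 1.2, 4.2]
grip_width: 0.0178
grasp_force: 20.9
```

Emit:
jog_arm(commands=[0,-0.03,0,0,0,0,0.65,0,-0.1,0,0,0,0,0.65,0,-0.2,0,0,0,0,0.65,0,-0.3,0,0,0,0,0.65,0,-0.4,0,0,0,0,0.65,0,-0.5,0,0,0,0,0.65,0,-0.6,0,0,0,0,0.65,0,-0.67,0,0,0,0,0.65,0,-0.71,0,0,0,0,0.65,0,-0.73,0,0,0,0,0.65,0,-0.73,0,0,0,0,0.65,0,-0.73,0,0,0,0,0.65])

```text
time: 25.38
tool_pos: [0.6543, 0.0571, 0.0452]
orientation: [[0.995, 0.099, 0.001], [0.099, -0.995, 0.0], [0.001, 0.0, -1.0]]
force: [1.3, -3.3, 6.2]
grip_width: 0.0174
grasp_force: 21.8
```

Emit:
jog_arm(commands=[0,0,0,0,0,0,0.5,0,0,0,0,0,0,0.2,0,0,0,0,0,0,-0.2,0,0,0,0,0,0,-0.2,0,0,-0.1,0,0,0,-0.2,0,0,-0.3,0,0,0,-0.2,0,0,-0.5,0,0,0,-0.2,-0.3,-0.7,-0.5,0,0,0,-0.2,-0.3,-0.7,-0.5,0,0,0,-0.2,-0.3,-0.7,-0.5,0,0,0,-0.2,-0.3,-0.7,-0.5,0,0,0,-0.2])

```text
time: 26.75
tool_pos: [0.5792, 0.1915, 0.1448]
orientation: [[0.995, 0.101, -0.001], [0.101, -0.995, 0.0], [-0.001, -0.0, -1.0]]
force: [0.6, -1.6, 0.7]
grip_width: 0.051
grasp_force: 0.0
```

```bash
python3 look.py; python3 -c "
import cv2;a=cv2.imread('pics/look_top.png')[130:310,120:480];b=cv2.imread('pics/look_scene.png')[150:400,190:490]
import numpy as np
cv2.imwrite('pics/final.png',np.vstack([cv2.resize(a,(560,280)),cv2.resize(b,(560,310)) ]))"
```

```text
t 26.75 pos [0.5792 0.1915 0.1448] yaw -84.2 zax [-0.0007  0.0002 -1.    ] F [ 0.6 -1.6  0.7] w 0.051 gf 0.0
 cmd [0.3086 0.5616 0.1235] turn 0.001
top red ([350.0, 172.3], [338, 160, 25, 25, 498], [350.0, 172.4, 24.8, 25.0])
[ 0.6672 -0.0699  0.04  ]
top red ([289.8, 175.9], [286, 169, 9, 15, 109], [289.9, 175.8, 9.1, 15.8])
top red ([447.5, 181.7], [444, 177, 8, 10, 60], [447.4, 181.8, 8.7, 9.9])
top blue ([323.0, 177.2], [283, 155, 94, 43, 2185], [332.9, 175.8, 45.9, 123.3])
top white ([380.3, 175.0], [374, 158, 18, 32, 349], [382.0, 179.7, 15.6, 50.3])
top white ([340.2, 180.2], [333, 161, 27, 30, 133], [347.7, 175.1, 30.5, 31.5])
top white ([454.3, 188.8], [440, 186, 29, 6, 121], [455.5, 188.6, 4.6, 35.9])
top white ([334.0, 197.4], [268, 191, 133, 14, 541], [333.6, 197.6, 6.7, 144.9])
scene red ([391.4, 268.1], [385, 264, 13, 9, 75], [391.1, 268.1, 8.0, 12.0])
scene red ([335.9, 301.6], [322, 291, 29, 22, 504], [335.8, 301.6, 21.5, 29.1])
[ 0.6676 -0.0709  0.04  ]
scene blue ([357.8, 299.6], [302, 270, 105, 65, 1958], [353.0, 301.7, 47.3, 113.5])
(array([ 0.6673, -0.0703,  0.0394]), np.float64(0.0006968590492413944))
```

View pics/final.png

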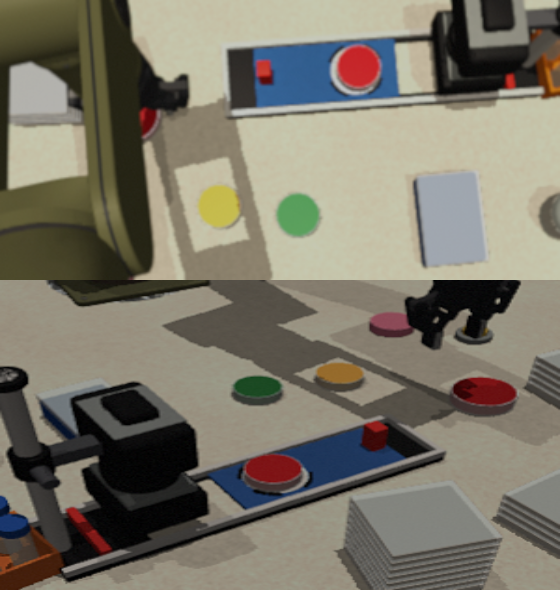

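The carrier is drawn back with its origin at about station x = -36 mm. The dish is flat in the seat (top z 0.039) at (358,67) in the top crop, and the arm is clear. I hand in now.

```bash
python3 -c "
from workcell import *
print(hand_in())"
```

```text
the job is handed in; nothing more can be done
None
```

I handed the job in: the red dish is seated, the carrier was pushed home against the end stop, the shutter was pressed to its bottom, and the carrier was drawn back clear of the hood and let go. The hand-in returned no verdict, so success rests on my own camera and force checks.

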